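# Set the straightedge against two dowel pins

### The job

Two dowel pins stand in the dark tooling plate to set out a line for scribing. Slide the long straightedge over the plate, without lifting it off, until one of its long edges is up against both pins at once, then let go and leave it lying flat. Leave the short straightedge where it is.

Things in the scene. Friction and masses are not known exactly. Their poses are not given: they have to be found in the camera images.
- straightedge: Long aluminium straightedge, loose, flat on the plate on the robot's side of the pins: strip 300 x 45 mm, 5 mm thick, black grip bar along the middle of its top (100 long, 16 wide, 30 tall; top 35 mm above the underside). About 0.25 kg. Origin: centre of the underside, 12 mm above the table. y runs along the length, x across, z up. Either long edge may be used: each is 22.5 mm from the origin.
- pin_left (a point): Centre of the top of the left dowel pin: round bare steel, 12 mm diameter, standing 20 mm above the plate. The plate is dark grey iron, 320 x 400 x 12 mm, its top 12 mm above the table, bolted down: the pins are rigid stops. They stand 50 mm beyond the plate's middle as seen from the robot. The lower, wider bolts near the plate's far corners are not pins.
- pin_right (a point): Centre of the top of the right dowel pin, the same as the left one and 150 mm from it. The line between the pins is parallel to the plate's 400 mm sides.
- short_edge: A short straightedge of the same make, to be left alone: aluminium strip 120 x 45 mm, 5 mm thick, black grip 50 x 16 x 30 mm. Loose on the plate beyond the pins. Origin: centre of the underside; y along its length.

How it is judged:
At the end, for the whole second after the job is handed in: The long straightedge lies flat and still on the plate with one and the same long edge against both pins (gap to each pin at most 8 mm), both pins being within the 300 mm length of that edge (((x of pin_left in the frame of straightedge between 0.022 and 0.0365 m and x of pin_right in the frame of straightedge between 0.022 and 0.0365 m) or (x of pin_left in the frame of straightedge between -0.0365 and -0.022 m and x of pin_right in the frame of straightedge between -0.0365 and -0.022 m)) and y of pin_left in the frame of straightedge between -0.15 and 0.15 m and y of pin_right in the frame of straightedge between -0.15 and 0.15 m and height (world z) of straightedge below 0.018 m and angle between straightedge's own z axis and vertical below 0.1 rad and linear speed of straightedge below 0.02 m/s); the robot touches nothing.
It fails at once if the long straightedge is lifted off the plate (more than 20 mm) (height (world z) of straightedge above 0.032 m).
It fails at once if the short straightedge is moved more than 20 mm (distance of short_edge from where it was at the start of the episode above 0.02 m).
It also fails if it takes over 35 s, if anything falls off the work surface, if the arm or the gripper's body presses on something with over 40 N, if the wrist force passes 120 N, or if a joint passes its speed limit or range.

### The arm

A 7-joint arm with a two-finger parallel gripper is mounted at the origin on the work surface. World frame = base frame: x ahead of the robot, y to its left, z up, the work surface at z = 0. Lengths are in m, angles in rad, forces in N, time in s.
With the tool pointing down it reaches from about 0.4 to 0.85 m from the base axis. Payload 4.4 kg.
Tool frame: the origin (TCP) lies at the very end of the fingers, on their centre line; the grasp point (between the pads) lies 19 mm behind it; z points along the fingers, y is the line along which they close (so a half turn about z gives the same grasp; the last joint's range is limited). The gripper opens to 94 mm and grips with 3 to 60 N. Pads are 16 mm wide; open, the fingers measure 119 mm over their backs; the gripper's body (75 mm by 177 mm) begins 78 mm behind the grasp point.
Start: joints at [-1.177, 0.628, 0.038, 1.517, -0.027, 0.996, -0.02], TCP at [0.288, 0.583, 0.205] pointing down, gripper open.
Joint ranges: [-3.06, 3.06], [-0.37, 2.12], [-1.25, 1.32], [0.18, 2.47], [-1.1, 4.24], [0.23, 1.98], [-2.94, 2.94]. Speed limits (rad/s): [2.57, 2.57, 3.14, 3.14, 3.14, 3.14, 3.14].

### API

Orientations are given as [roll, pitch, yaw] about the fixed x, y, z axes, in that order (R = Rz(yaw) Ry(pitch) Rx(roll)).
In Python, from workcell import status, read_camera, camera_model, robot gives the robot as it stands.
- The arm moves only by the tool send_rows, never from a script. Its argument "series" is a list of rows, each an object with "delta_pos": the shift along the tool's x, y, z in mm, a list of three; "dr": the turn, a rotation vector about the tool's x, y, z in degrees, a list of three. In form: [{"delta_pos": [tx, ty, tz], "dr": [rx, ry, rz]}, ...]. A call has 1 to 10 rows; each row shifts and turns the commanded pose from where the row before left it, along the tool's axes as they then stand; what a row does not reach is not made up. A row lasts 1/8 s, in which the tool goes at most 62.5 mm and 10.7 degrees, less where a joint would pass 70% of its speed; a pose out of reach is approached as far as the arm can. A call with a gripper value outside its range is refused whole. "grip" is the opening, from -1 (shut) to 1 (fully open), set as the call begins (left out, the last holds). The fingers move at their own pace and stop on an object; "force" is the grip in N (left out, the last holds). Time passes only in rows, so rows that do not move let the fingers close. It gives the time, the measured TCP pose, the force, the opening and the grip force at its end, in the units of the state.
- status.get_state(): the state, without advancing time (a new reading comes with each control period).
- read_camera(name): name is "side" or "top"; returns the picture (420x560x3 uint8, red, green, blue); there is no depth.
- camera_model(name): a dict with "K" (3x3 intrinsics, pixels), "rvec" (rotation vector, rad) and "tvec" (3), from world to camera coordinates, as OpenCV has them. Camera axes: x right, y down, z forward; pixel columns grow to the right and rows downward; lengths in m; the calibration is good to about 2 mm. A picture is of the moment at which its call begins. camera_model takes no time and is no camera call.
- robot.sign_off(): hands the job in; it is judged then, once.
The state is a dict: "time": time; "joint_pos": joint angles; "qd": joint speeds; "joint_torque": joint torques, N m; "tool_pos": TCP position; "tcp_rot": TCP orientation; "contact_force": force on the tool from outside, world axes, zero at the start; "ft_torque": the same for the moment, N m; "width": finger opening in m; "finger_force": force on a finger pad.
Only numpy, scipy, OpenCV 4.12 (cv2) and the standard library are available. Lean on these libraries where they do the work, as an engineer would, in place of code of your own. Each camera call takes 0.05 s, during which the arm holds its last target. There are 200 camera calls.

## Working session

There is one attempt and no reset: what is moved stays moved. The work goes in short steps, Python scripts to look and compute and a tool call to move; the robot and the scene stay as the last step left them, time stands still between calls to the robot, and variables do not carry over. Pictures are saved under pics/ and viewed, at most 10 in all, crops included, and the job is handed in when it is done.

Besides the shell and the picture viewer there is one more tool, called after "Request:" as name(argument=value, ...), one argument or row to a line, values as JSON. send_rows: Moves the arm, as the interface text tells. Its arguments: {"type":"object","properties":{"series":{"type":"array"},"grip":{"type":"number"},"force":{"type":"number"}},"required":["series"]}

```bash
mkdir -p pics
python3 - <<'E'
from workcell import status, read_camera, camera_model
import cv2
for n in("top","side"):
    cv2.imwrite(f"pics/{n}0.png",read_camera(n)[:,:,::-1]); print(n,camera_model(n))
print(status.get_state())
E
```

```text
top {'K': array([[486.95564481,   0.        , 279.05111002],
       [  0.        , 486.95564481, 212.63791247],
       [  0.        ,   0.        ,   1.        ]]), 'rvec': array([ 2.15526675, -2.21332254,  0.10601519]), 'tvec': array([0.03442435, 0.61628299, 0.67807945])}
side {'K': array([[429.56347303,   0.        , 277.85623934],
       [  0.        , 429.56347303, 212.3949594 ],
       [  0.        ,   0.        ,   1.        ]]), 'rvec': array([ 2.0451944 , -0.88557945,  0.43449472]), 'tvec': array([-0.43055401,  0.33396571,  0.33948403])}
{'time': 0.1, 'joint_pos': array([-1.17680801,  0.62919925,  0.03845584,  1.51822395, -0.02701802,
        0.99628008, -0.0199553 ]), 'qd': array([ 0.00133889, -0.00290111, -0.0009012 , -0.00040118,  0.00142188,
       -0.00165812, -0.00247712]), 'joint_torque': array([ 3.09651732e-03, -5.50788081e+01,  1.14717219e+00, -1.87111884e+01,
       -5.22251101e-02,  1.92413729e-02,  4.95613040e-05]), 'tool_pos': array([0.28816484, 0.58200327, 0.20469559]), 'tcp_rot': array([-3.13999998e+00,  3.11034316e-06,  2.68183126e+00]), 'contact_force': array([-0.21058774, -0.29408611, -0.17214729]), 'ft_torque': array([ 0.00796653, -0.05331413,  0.01061691]), 'finger_force': 0.0, 'width': 0.09393326881702195}
```

View pics/top0.png

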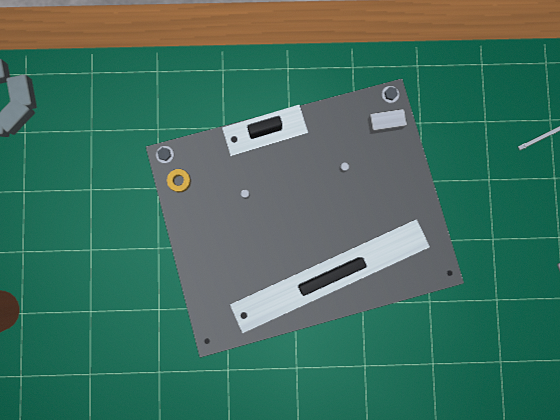

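View pics/side0.png

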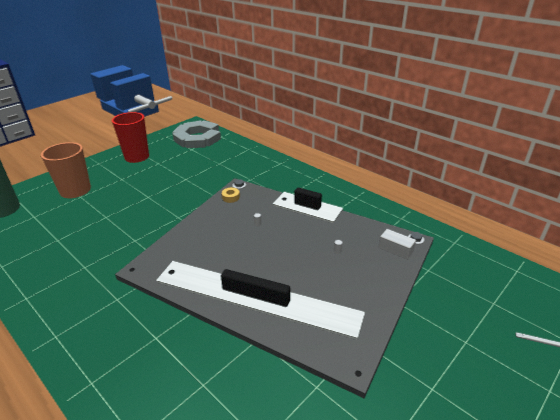

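The top view shows the pins at about (245,194) and (345,167). The long straightedge has corners near (230,304), (418,220), (430,247) and (242,332), and the short one lies beyond the pins at about (265,130).

```bash
cat > h.py <<'E'
import numpy as np, cv2
from scipy.spatial.transform import Rotation as R
from workcell import status, read_camera, camera_model
def ray(uv,z,n="top"):
    m=camera_model(n); Rm=cv2.Rodrigues(m["rvec"])[0]; c=-Rm.T@m["tvec"]
    uv=np.atleast_2d(uv).astype(float)
    d=(Rm.T@np.linalg.inv(m["K"])@np.c_[uv,np.ones(len(uv))].T).T
    return (c+d*((z-c[2])/d[:,2])[:,None])[:,:2]
def measure(verbose=True):
    im=read_camera("top"); g=im.astype(int)
    mask=((g.min(2)>125)&(g.max(2)-g.min(2)<50)).astype(np.uint8)
    mask[:70]=0
    cs,_=cv2.findContours(mask,cv2.RETR_EXTERNAL,cv2.CHAIN_APPROX_NONE)
    out={"pins":[]}
    for c in cs:
        a=cv2.contourArea(c); (x,y),r=cv2.minEnclosingCircle(c)
        if 20<a<130 and r<9 and 140<y<220 and 200<x<400: out["pins"].append((ray([x,y],.032)[0],(x,y)))
    big=max(cs,key=cv2.contourArea); bx=cv2.boxPoints(cv2.minAreaRect(big.reshape(-1,1,2)))
    w=ray(bx,.017); out["box"]=w; out["c"]=w.mean(0); out["area"]=cv2.contourArea(big)
    e=[w[1]-w[0],w[2]-w[1]]; L=[np.linalg.norm(v) for v in e]; v=e[int(np.argmax(L))]
    out["dims"]=L; out["ang"]=np.degrees(np.arctan2(v[1],v[0]))%180
    return im,out
def to_tool(target,yaw_y=None):
    s=status.get_state(); Rt=R.from_euler("xyz",s["tcp_rot"])
    return Rt.inv().apply(np.array(target)-s["tool_pos"])*1000
E
python3 - <<'E'
from h import *
im,o=measure(); print(o)
print("short",ray([[265,130]],.017), "white block",ray([[388,119]],.03))
m=camera_model("top")
# grip centre (dark pixels inside strip box), top z=.047
g=im.max(2); hull=np.zeros(g.shape,np.uint8)
p=[cv2.projectPoints(np.array([[x,y,.017]]),m["rvec"],m["tvec"],m["K"],None)[0].ravel() for x,y in o["box"]]
cv2.fillConvexPoly(hull,np.int32(p),1)
d=((g<45)&(hull>0)).astype(np.uint8)
c=max(cv2.findContours(d,0,1)[0],key=cv2.contourArea); r=cv2.minAreaRect(c); print(r,ray(cv2.boxPoints(r),.047),ray(r[0],.045))
s=status.get_state();print(R.from_euler("xyz",s["tcp_rot"]).as_matrix())
E
```

```text
{'pins': [(array([0.64605091, 0.06697131]), (244.5, 193.0)), (array([ 0.68167571, -0.07837016]), (344.5, 166.0))], 'box': array([[ 0.48711401,  0.0941819 ],
       [ 0.60460804, -0.18309303],
       [ 0.5617665 , -0.20045856],
       [ 0.44563218,  0.07587204]]), 'c': array([ 0.52478018, -0.05337441]), 'area': 6318.0, 'dims': [np.float64(0.30114155642624735), np.float64(0.04622725472598001)], 'ang': np.float64(112.96458827352352)}
short [[0.74132658 0.03543185]] white block [[ 0.75003481 -0.14514114]]
((331.8591613769531, 275.6052551269531), (11.542651176452637, 69.91899871826172), 65.32313537597656) [[ 0.51403907 -0.00474603]
 [ 0.55189105 -0.09455182]
 [ 0.53717918 -0.10066928]
 [ 0.49948662 -0.01097469]] [[ 0.52548597 -0.05282792]]
[[-8.96153672e-01  4.43743429e-01 -6.03911124e-04]
 [ 4.43743840e-01  8.96152823e-01 -1.23372758e-03]
 [-6.26184639e-06 -1.37359134e-03 -9.99999057e-01]]
```

Request:
send_rows(
  series=[
    {"delta_pos": [-24.7,-23.2,5],"dr": [0,0,0]},
    {"delta_pos": [-24.7,-23.2,5],"dr": [0,0,0]},
    {"delta_pos": [-24.7,-23.2,5],"dr": [0,0,0]},
    {"delta_pos": [-24.7,-23.2,5],"dr": [0,0,0]},
    {"delta_pos": [-24.7,-23.2,5],"dr": [0,0,0]},
    {"delta_pos": [-24.7,-23.2,5],"dr": [0,0,0]},
    {"delta_pos": [-24.7,-23.2,5],"dr": [0,0,0]},
    {"delta_pos": [-24.7,-23.2,5],"dr": [0,0,0]},
    {"delta_pos": [-24.7,-23.2,5],"dr": [0,0,0]},
    {"delta_pos": [-24.7,-23.2,5],"dr": [0,0,0]},
  ],
  grip=1,
)

```text
time: 1.4
tool_pos: [0.4071, 0.2639, 0.1552]
tcp_rot: [-3.141, -0.0, 2.682]
contact_force: [-0.1, -0.3, -0.9]
width: 0.0941
finger_force: 0.0
```

Request:
send_rows(
  series=[
    {"delta_pos": [-24.7,-23.2,5],"dr": [0,0,0]},
    {"delta_pos": [-24.7,-23.2,5],"dr": [0,0,0]},
    {"delta_pos": [-24.7,-23.2,5],"dr": [0,0,0]},
    {"delta_pos": [-24.7,-23.2,5],"dr": [0,0,0]},
    {"delta_pos": [-24.7,-23.2,5],"dr": [0,0,0]},
    {"delta_pos": [-24.7,-23.2,5],"dr": [0,0,0]},
    {"delta_pos": [-24.7,-23.2,5],"dr": [0,0,0]},
    {"delta_pos": [-24.7,-23.2,5],"dr": [0,0,0]},
    {"delta_pos": [-24.7,-23.2,5],"dr": [0,0,0]},
    {"delta_pos": [-24.7,-23.2,5],"dr": [0,0,0]},
  ],
)

```text
time: 2.65
tool_pos: [0.5254, -0.0536, 0.1051]
tcp_rot: [-3.142, -0.0, 2.682]
contact_force: [-0.1, 0.3, -0.0]
width: 0.0941
finger_force: 0.0
```

Request:
send_rows(
  series=[
    {"delta_pos": [0,0,0],"dr": [0,0,8.1]},
    {"delta_pos": [0,0,0],"dr": [0,0,8.1]},
    {"delta_pos": [0,0,0],"dr": [0,0,8.1]},
    {"delta_pos": [0,0,0],"dr": [0,0,8.1]},
    {"delta_pos": [0,0,0],"dr": [0,0,8.1]},
    {"delta_pos": [0,0,0],"dr": [0,0,0]},
    {"delta_pos": [0,0,0],"dr": [0,0,0]},
  ],
)

```text
time: 3.52
tool_pos: [0.5251, -0.0524, 0.1054]
tcp_rot: [-3.141, -0.0, 1.977]
contact_force: [-0.9, -0.0, -0.5]
width: 0.0939
finger_force: 0.0
```

Run:
```python
from h import *
s=status.get_state(); print(s["time"],s["tool_pos"],s["tcp_rot"],s["joint_pos"])
M=R.from_euler("xyz",s["tcp_rot"]).as_matrix(); print("ang y",np.degrees(np.arctan2(M[1,1],M[0,1])))
print(to_tool([.5252,-.053,.022]))
cv2.imwrite("pics/side1.png",read_camera("side")[:,:,::-1])
```

```text
3.525 [ 0.52512865 -0.05241037  0.10536462] [-3.14138478e+00 -1.34831667e-04  1.97744194e+00] [-0.07868646  0.60559153  0.18701841  1.95773709 -0.18997772  0.59511862
  0.64023795]
ang y 23.29907906011106
[-0.58101124 -0.15035579 83.36457258]
```

View pics/side1.png

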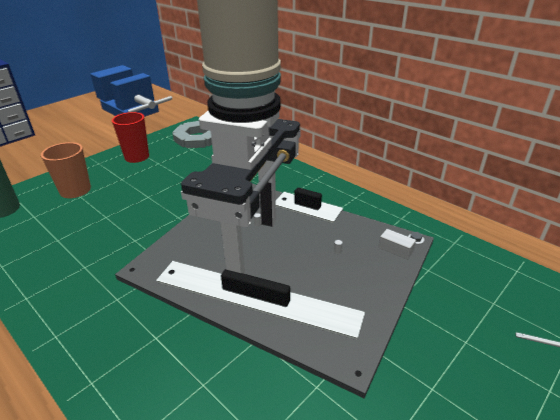

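The open fingers straddle the grip bar, one near (235,250) and the other beyond it near (265,205). They are clear of the pins, so I'm descending and gripping.

Request:
send_rows(
  series=[
    {"delta_pos": [0,0,12],"dr": [0,0,0]},
    {"delta_pos": [0,0,12],"dr": [0,0,0]},
    {"delta_pos": [0,0,12],"dr": [0,0,0]},
    {"delta_pos": [0,0,12],"dr": [0,0,0]},
    {"delta_pos": [0,0,12],"dr": [0,0,0]},
    {"delta_pos": [0,0,11],"dr": [0,0,0]},
    {"delta_pos": [0,0,10],"dr": [0,0,0]},
    {"delta_pos": [0,0,0],"dr": [0,0,0]},
    {"delta_pos": [0,0,0],"dr": [0,0,0]},
  ],
)

```text
time: 4.7
tool_pos: [0.5254, -0.0526, 0.0246]
tcp_rot: [3.141, 0.0, 1.975]
contact_force: [0.0, 0.2, -0.3]
width: 0.0942
finger_force: 0.0
```

Request:
send_rows(
  series=[
    {"delta_pos": [0,0,0],"dr": [0,0,0]},
    {"delta_pos": [0,0,0],"dr": [0,0,0]},
    {"delta_pos": [0,0,0],"dr": [0,0,0]},
    {"delta_pos": [0,0,0],"dr": [0,0,0]},
    {"delta_pos": [0,0,0],"dr": [0,0,0]},
    {"delta_pos": [0,0,0],"dr": [0,0,0]},
    {"delta_pos": [0,0,0],"dr": [0,0,0]},
    {"delta_pos": [0,0,0],"dr": [0,0,0]},
  ],
  grip=-1,
  force=20,
)

```text
time: 5.7
tool_pos: [0.5249, -0.0525, 0.0244]
tcp_rot: [-3.141, -0.0, 1.975]
contact_force: [-1.4, -1.4, 2.5]
width: 0.0173
finger_force: 1.3
```

Run:
```python
from h import *
s=status.get_state(); print(s["time"],s["tool_pos"],s["contact_force"],s["width"],s["finger_force"])
M=R.from_euler("xyz",s["tcp_rot"]).as_matrix(); print(M,"ang y",np.degrees(np.arctan2(M[1,1],M[0,1])))
```

```text
5.7 [ 0.52490548 -0.05254001  0.02441611] [-1.35724662 -1.39148073  2.54745636] 0.017308330447330496 1.2904269620776176
[[-3.93269031e-01  9.19423220e-01 -6.42127456e-04]
 [ 9.19423400e-01  3.93269131e-01  3.34832331e-05]
 [ 2.83314169e-04 -5.77219091e-04 -9.99999793e-01]] ang y 23.15807194525345
```

Request:
send_rows(
  series=[
    {"delta_pos": [0,0,0],"dr": [0,0,0]},
    {"delta_pos": [0,0,0],"dr": [0,0,2.4]},
    {"delta_pos": [0,0,0],"dr": [0,0,2.3]},
    {"delta_pos": [0,0,0],"dr": [0,0,2.3]},
    {"delta_pos": [0,0,0],"dr": [0,0,2.3]},
    {"delta_pos": [0,0,0],"dr": [0,0,0]},
  ],
)

```text
time: 6.45
tool_pos: [0.5253, -0.0525, 0.0244]
tcp_rot: [3.141, 0.0, 1.812]
contact_force: [-0.8, -0.0, -0.8]
width: 0.016
finger_force: 20.0
```

Request:
send_rows(
  series=[
    {"delta_pos": [1,7,0],"dr": [0,0,0]},
    {"delta_pos": [1,13,0],"dr": [0,0,0]},
    {"delta_pos": [1,13,0],"dr": [0,0,0]},
    {"delta_pos": [2,13,0],"dr": [0,0,0]},
    {"delta_pos": [2,13,0],"dr": [0,0,0]},
    {"delta_pos": [2,13,0],"dr": [0,0,0]},
    {"delta_pos": [1,13,0],"dr": [0,0,0]},
    {"delta_pos": [1,13,0],"dr": [0,0,0]},
    {"delta_pos": [1,8,0],"dr": [0,0,0]},
    {"delta_pos": [0,4,0],"dr": [0,0,0]},
  ],
)

```text
time: 7.7
tool_pos: [0.6288, -0.0143, 0.0245]
tcp_rot: [-3.14, -0.001, 1.813]
contact_force: [-6.9, -1.9, 7.4]
width: 0.0159
finger_force: 20.0
```

Run:
```python
from h import *
s=status.get_state(); print(s["time"],s["tool_pos"],s["contact_force"],s["width"],s["finger_force"])
M=R.from_euler("xyz",s["tcp_rot"]).as_matrix(); print("ang y",np.degrees(np.arctan2(M[1,1],M[0,1])))
cv2.imwrite("pics/top2.png",cv2.resize(read_camera("top")[80:330,150:470,::-1],None,fx=2,fy=2))
```

```text
7.7 [ 0.62880821 -0.01427856  0.02445852] [-6.86389338 -1.89650792  7.39892135] 0.01590569469533595 19.99795228242874
ang y 13.873359907132778
```

View pics/top2.png

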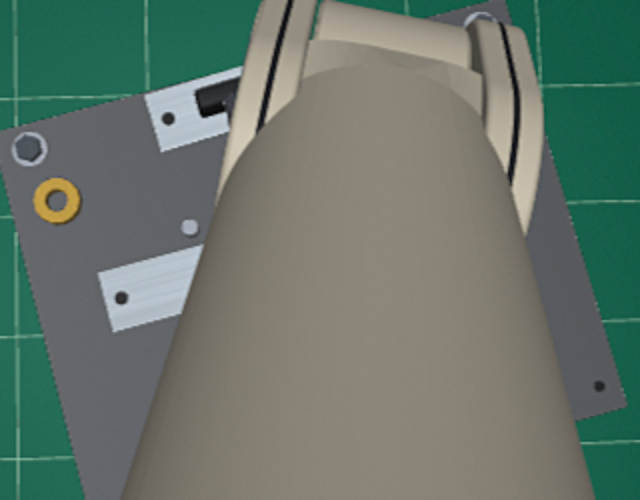

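The left end of the strip is a few mm short of the left pin, which is at about (190,228) in the crop. I'm creeping in and watching the force.

Request:
send_rows(
  series=[
    {"delta_pos": [0,1,0],"dr": [0,0,0]},
    {"delta_pos": [0,1,0],"dr": [0,0,0]},
    {"delta_pos": [0,1,0],"dr": [0,0,0]},
    {"delta_pos": [0,1,0],"dr": [0,0,0]},
    {"delta_pos": [0,1,0],"dr": [0,0,0]},
  ],
)

```text
time: 8.38
tool_pos: [0.6336, -0.0132, 0.0244]
tcp_rot: [-3.141, -0.001, 1.813]
contact_force: [-5.8, -1.3, 5.7]
width: 0.016
finger_force: 20.0
```

Request:
send_rows(
  series=[
    {"delta_pos": [0,1,0],"dr": [0,0,0]},
    {"delta_pos": [0,1,0],"dr": [0,0,0]},
  ],
)

```text
time: 8.62
tool_pos: [0.6354, -0.0128, 0.0245]
tcp_rot: [-3.14, -0.0, 1.813]
contact_force: [-6.2, -1.7, 6.7]
width: 0.0156
finger_force: 20.0
```

Request:
send_rows(
  series=[
    {"delta_pos": [0,1,0],"dr": [0,0,0]},
    {"delta_pos": [0,1,0],"dr": [0,0,0]},
  ],
)

```text
time: 8.88
tool_pos: [0.6355, -0.0128, 0.0245]
tcp_rot: [-3.137, -0.001, 1.812]
contact_force: [-9.7, -1.4, 10.8]
width: 0.0159
finger_force: 20.0
```

Request:
send_rows(
  series=[
    {"delta_pos": [0,1,0],"dr": [0,0,0]},
  ],
)

```text
time: 9.0
tool_pos: [0.6355, -0.0127, 0.0245]
tcp_rot: [-3.135, -0.002, 1.812]
contact_force: [-12.1, -2.3, 13.2]
width: 0.0162
finger_force: 20.0
```

Run:
```python
from h import *
s=status.get_state(); print(s["time"],s["tool_pos"],s["contact_force"],s["ft_torque"])
cv2.imwrite("pics/side3.png",cv2.resize(read_camera("side")[180:350,120:440,::-1],None,fx=2.4,fy=2.4))
```

```text
9.0 [ 0.63549296 -0.01273239  0.02454649] [-12.10177212  -2.3338938   13.23854882] [-0.64809488  2.8831472  -0.03354624]
```

View pics/side3.png

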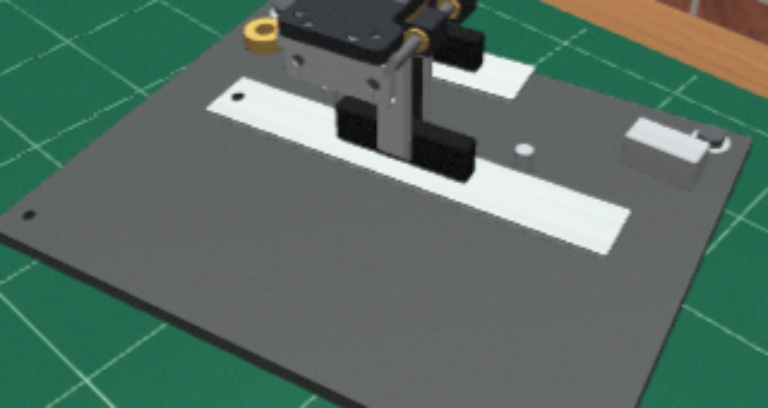

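The tool has stalled against the stops, with force rising and torque about z near zero. The strip edge meets the right pin at about (524,152) in the crop. I'm easing off the press, releasing and rising.

Request:
send_rows(
  series=[
    {"delta_pos": [0,-1,0],"dr": [0,0,0]},
    {"delta_pos": [0,-1,0],"dr": [0,0,0]},
    {"delta_pos": [0,0,0],"dr": [0,0,0]},
  ],
)

```text
time: 9.43
tool_pos: [0.6354, -0.0128, 0.0245]
tcp_rot: [-3.139, -0.001, 1.812]
contact_force: [-6.8, -1.6, 7.8]
width: 0.0159
finger_force: 20.0
```

Request:
send_rows(
  series=[
    {"delta_pos": [0,0,0],"dr": [0,0,0]},
    {"delta_pos": [0,0,0],"dr": [0,0,0]},
    {"delta_pos": [0,0,0],"dr": [0,0,0]},
    {"delta_pos": [0,0,0],"dr": [0,0,0]},
    {"delta_pos": [0,0,0],"dr": [0,0,0]},
    {"delta_pos": [0,0,0],"dr": [0,0,0]},
  ],
  grip=0.1,
)

```text
time: 10.18
tool_pos: [0.637, -0.0126, 0.0245]
tcp_rot: [3.141, 0.0, 1.813]
contact_force: [0.6, 0.7, 0.5]
width: 0.0517
finger_force: 0.0
```

Request:
send_rows(
  series=[
    {"delta_pos": [0,0,-5],"dr": [0,0,0]},
    {"delta_pos": [0,0,-10],"dr": [0,0,0]},
    {"delta_pos": [0,0,-15],"dr": [0,0,0]},
    {"delta_pos": [0,0,-20],"dr": [0,0,0]},
    {"delta_pos": [0,0,-20],"dr": [0,0,0]},
    {"delta_pos": [0,0,-20],"dr": [0,0,0]},
    {"delta_pos": [0,0,-20],"dr": [0,0,0]},
    {"delta_pos": [0,0,-20],"dr": [0,0,0]},
    {"delta_pos": [0,0,-20],"dr": [0,0,0]},
  ],
)

```text
time: 11.3
tool_pos: [0.6371, -0.0127, 0.1767]
tcp_rot: [3.14, 0.0, 1.812]
contact_force: [0.5, 0.6, -0.1]
width: 0.0513
finger_force: 0.0
```

Request:
send_rows(
  series=[
    {"delta_pos": [35,-10,0],"dr": [0,0,0]},
    {"delta_pos": [35,-10,0],"dr": [0,0,0]},
    {"delta_pos": [35,-10,0],"dr": [0,0,0]},
    {"delta_pos": [35,-10,0],"dr": [0,0,0]},
    {"delta_pos": [35,-10,0],"dr": [0,0,0]},
    {"delta_pos": [35,-10,0],"dr": [0,0,0]},
    {"delta_pos": [35,-10,0],"dr": [0,0,0]},
    {"delta_pos": [35,-10,0],"dr": [0,0,0]},
    {"delta_pos": [35,-10,0],"dr": [0,0,0]},
    {"delta_pos": [35,-10,0],"dr": [0,0,0]},
  ],
)

```text
time: 12.55
tool_pos: [0.4557, 0.3045, 0.176]
tcp_rot: [3.14, -0.001, 1.812]
contact_force: [0.7, 0.5, 0.3]
width: 0.0516
finger_force: 0.0
```

Run:
```python
from h import *
im,o=measure(); print(o, status.get_state()["time"])
a=np.radians(o["ang"]); n=np.array([np.sin(a),-np.cos(a)]); u=np.array([np.cos(a),np.sin(a)])
for p in ([.64605,.06697],[.68168,-.07837]): print("x,y in strip",(np.array(p)-o["c"])@n,(np.array(p)-o["c"])@u)
cv2.imwrite("pics/top4.png",im[:,:,::-1])
```

```text
{'pins': [(array([0.64605091, 0.06697131]), (244.5, 193.0)), (array([ 0.68167571, -0.07837016]), (344.5, 166.0))], 'box': array([[ 0.62274861,  0.13841041],
       [ 0.69466779, -0.15475881],
       [ 0.64983668, -0.16459742],
       [ 0.57889912,  0.12725713]]), 'c': array([ 0.63653805, -0.01342217]), 'area': 6045.5, 'dims': [np.float64(0.3018618201280175), np.float64(0.045898008007739896)], 'ang': np.float64(103.78339482720011)} 12.6
x,y in strip 0.028391632753533225 0.0758109072590801
x,y in strip 0.028368063376102422 -0.07383270919175432
```

View pics/top4.png

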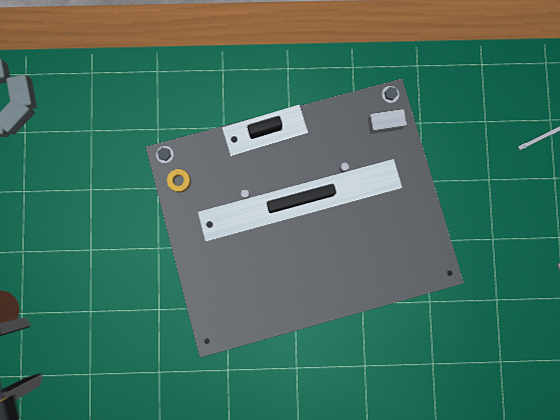

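The strip lies against both pins, at (245,194) and (345,167), with measured pin offsets of 28.4 mm at each. The short straightedge hasn't moved and the arm is clear.

```bash
python3 -c "
from workcell import robot; print(robot.sign_off())"
```

```text
the job is handed in; nothing more can be done
None
```

The long straightedge lies flat with one long edge against both pins (28.4 mm from its centreline to each pin centre, 28.5 mm being contact); the short one looks unmoved, and I handed the job in at about 12.6 s; no verdict came back.

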